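# Fit a ukulele bridge on its locating dowels and hold it pressed

## Robot

A 6-joint arm with a two-finger parallel gripper is mounted at the origin on the work surface. World frame = base frame: x ahead of the robot, y to its left, z up, the work surface at z = 0. Lengths are in m, angles in rad, forces in N, time in s.
With the tool pointing down it reaches from about 0.375 to 0.9 m from the base axis. Payload 3.1 kg.
Tool frame: the origin (TCP) lies midway between the tips of the shut fingers; the grasp point (between the pads) lies grip_point_offset behind it (grip_point_offset is the distance from the TCP to the grasp point, in m); y points along the fingers, z is the direction in which the jaws open and shut, and the axes are right-handed (so a half turn about y gives the same grasp; the last joint's range is limited). The gripper opens to 87 mm and grips with 3 to 60 N. Pads are 19 mm wide; open, the fingers measure 117 mm over their backs; the gripper's body (75 mm by 190 mm) begins 51 mm behind the grasp point.
Start: joints at [1.056, 0.527, 1.433, -0, 1.181, -0.178], TCP at [0.206, 0.59, 0.223] pointing down, gripper open.
Joint ranges: [-3.08, 3.08], [-0.75, 2.2], [0.22, 2.44], [-1.43, 4.57], [0, 2.65], [-2.85, 2.85]. Speed limits (rad/s): [2.79, 2.79, 3.14, 3.14, 3.14, 3.14].

## Interface

Orientations are given as a unit quaternion [x, y, z, w].
In Python, from rig import * gives the robot as it stands.
- The arm moves only by the tool jog_arm, never from a script. Its argument "increments" is a list that holds one entry, the list of rows, each a list of 7 numbers: the turn, a rotation vector about the world's x, y, z in degrees, then the shift along the world's x, y, z in m, then the closure, from -1 (fully open) to 1 (shut), so that 0 is half open. In form: [[[rx, ry, rz, x, y, z, jaw], ...]]. A call has 1 to 8 rows; each row is the pose to reach, as a shift and turn from the pose measured when the call began; what a row does not reach only later rows make up. A row lasts 1/10 s, in which the tool goes at most 50 mm and 8.59 degrees, less where a joint would pass 70% of its speed; a pose out of reach is approached as far as the arm can. A call with a gripper value outside its range is refused whole. The fingers move at their own pace and stop on an object; "squeeze" is the grip in N (left out, the last holds). Time passes only in rows, so rows that repeat a pose let the fingers close. It gives the time, the measured TCP pose, the force and the opening at its end, in the units of the state.
- get_obs(): the state, without advancing time (a new reading comes with each control period).
- camera(name): name is "scene" or "top" or "wrist"; returns the picture (480x640x3 uint8, red, green, blue); there is no depth.
- camera_info(name): a dict with "K" (3x3 intrinsics, pixels), "R" (3x3) and "t" (3): a world point X has camera coordinates R X + t. Camera axes: x right, y down, z forward; pixel columns grow to the right and rows downward; lengths in m; the calibration is good to about 2 mm. A picture is of the moment at which its call begins: read the wrist's pose just before it. camera_info takes no time and is no camera call; for the wrist camera it gives the pose at the moment of the call.
- hand_in(): hands the job in, once; it reports no verdict.
The state is a dict: "time": time; "q": joint angles; "joint_velocities": joint speeds; "joint_torque": joint torques, N m; "position": TCP position; "tool_rot": TCP orientation; "ft_force": force on the tool from outside, world axes, zero at the start; "moment": the same for the moment, N m; "grip_width": finger opening in m.
Only numpy, scipy, OpenCV 4.12 (cv2) and the standard library are available. Lean on these libraries where they do the work, as an engineer would, in place of code of your own. Each camera call takes 0.05 s, during which the arm holds its last target.

## Task

A ukulele body sits tipped and turned in the tilt-and-swivel cradle: first set the cradle so that the soundboard is level and the tail, with the black knob, points squarely back at your side of the bench. Then pick up the dark wooden bridge, fit it down over the two locating dowels on the soundboard, pale strip on the tail side, and hold it pressed firmly flat on the soundboard. Finish while still pressing it down, ready for the clamps; do not press the bare soundboard hard or shift the other things on the bench.

Things in the scene. Friction and masses are not known exactly. Their poses are not given: they have to be found in the camera images.
- swivel (a joint): turn of the green cradle on its base about the vertical axis through the middle of the base, rad, range -1 to 1; 0 = tail and knob point straight to the robot (world -x), neck end straight away (+x); positive = counter-clockwise seen from above (knob moves to -y). Stiff by friction (about 5 N at the knob), stays where it is left, no click or stop at 0.
- tilt (a joint): tip of the cradle board with the ukulele about the horizontal trunnion axis, rad, range -0.6 to 0.6; 0 = soundboard level; positive = tail and knob up, neck end down. The axis crosses the swivel axis at the height of the knob at tilt 0, 165 mm above the bench. Stiff by friction (6 to 8 N at the knob), stays where it is left, no click or stop at 0.
- knob (a point): centre of the black ball knob, 32 mm in diameter, the cradle's handle: 160 mm from the crossing of the two axes, on the tail side, so that moving the ball on that sphere sets swivel and tilt together; at swivel 0 and tilt 0 it is 160 mm towards the robot (-x) from seat and 27 mm below it. A 10 mm steel rod carries it from the body side and below; the tail of the ukulele is 85 mm away from it, and at tilt 0 its soundboard is 27 mm higher than the ball's centre.
- ukulele: the ukulele body without neck, clamped in the cradle: 245 mm long, 172 mm wide, 60 mm deep, pale soundboard on top with a black soundhole on the neck side. Origin on the soundboard midway between the two dowels, on the swivel axis (27 mm above the tilt axis), x towards the neck end, y towards the left side, z out of the soundboard.
- seat (a point): the point on the soundboard midway between the two dowels, where the centre of the bridge's underside goes; same axes as the ukulele
- dowel_left (a point): foot of the left (+y) white locating dowel on the soundboard: 5 mm in diameter, round-ended, 8 mm proud, square to the soundboard; 35 mm to the ukulele's +y from the seat
- dowel_right (a point): foot of the right (-y) dowel, likewise, 35 mm to the ukulele's -y
- bridge_mid (a point): centre of the dark wooden bridge, half-way up (5.5 mm above its underside). The bridge is 26 mm (x) by 100 mm (y); its middle 46 mm of y is a block 11 mm high, to be gripped across x; the wings beyond are 6 mm high, each with a through hole 6.5 mm in diameter at y = +35 and -35 mm for the dowels. Its x axis points to the saddle-slot side (neck side), away from the pale strip; z up. 20 to 45 g. Starts flat on the bench, its x axis within 50 degrees of world +x.
- bridge_inlay (a point): middle of the pale strip on top of the bridge, 8 mm towards the bridge's -x from its centre; this side faces the tail of the ukulele
- caul: small maple clamping block with a cork sole, 30 x 90 x 22 mm high; origin under its centre
- glue: yellow plastic glue bottle with an orange cap, 52 mm across, 150 mm tall, standing; origin under its centre
- spool1: spool clamp standing upright: two wooden spools 42 mm across on a threaded rod, brass wing nut, 148 mm tall; origin under its centre
- spool2: second spool clamp, same as the first
- camclamp: wooden cam clamp lying on the bench: aluminium bar 260 mm along its y, two wooden jaws reaching 123 mm towards its -x, 22 mm high; origin under the bar's middle
- chisel: chisel lying on the bench, wooden handle towards its -x, blade towards +x, 250 mm long, 28 mm high; origin under the ferrule
- sander: cork sanding block, 110 x 60 x 35 mm high; origin under its centre
- tuners: small open blue box with ukulele tuners in it, 110 x 80 x 25 mm high; origin under its centre
- bridge: the bridge itself; origin at the centre of its underside (5.5 mm below bridge_mid), same axes
Things that resemble listed ones, but are neither listed nor needed, are in the scene too. There is more than one size of the bridge; the job needs the smallest.

How it is judged:
On the way, in this order (a step that is already met when the one before it is completed fails the run):
1. the soundboard is level and the tail square to the robot's side, before the bridge goes on (value of joint swivel between -0.1 and 0.1 rad and value of joint tilt between -0.07 and 0.07 rad and distance between bridge_mid and seat above 0.05 m), for 0.3 s.
2. the bridge is down over both dowels, pale strip to the tail, and pressed (value of joint swivel between -0.1 and 0.1 rad and value of joint tilt between -0.07 and 0.07 rad and horizontal distance between bridge_mid and seat below 0.003 m and z of bridge_mid in the frame of ukulele below 0.0075 m and angle between the z axis of bridge_mid and the z axis of ukulele, either way round below 0.05 rad and angle between the x axis of bridge_mid and the x axis of ukulele, either way round below 0.06 rad and x of bridge_inlay in the frame of ukulele below -0.004 m and contact force between bridge and ukulele above 4 N), for 0.3 s.
At the end, for the whole second after the job is handed in: Cradle within 0.07 rad of level and 0.10 rad of square; bridge over both dowels, centre within 3 mm of the seat, lifted under 2 mm, flat within 0.05 rad, in line within 0.06 rad, pale strip to the tail; the robot still presses it on the soundboard with 4 to 35 N, at rest (all of step 2 and contact force between bridge and ukulele below 35 N and contact force between any of the fingers, the arm and bridge above 2 N and linear speed of bridge below 0.02 m/s); the arm keeps its last pose, push and grip.
It fails at once if the bridge is rammed onto the soundboard (over 60 N) (contact force between bridge and ukulele above 60 N).
It fails at once if the bare soundboard or the ukulele body is pressed hard by the robot (over 25 N) (contact force between any of the fingers, the arm and ukulele above 25 N).
It fails at once if another thing on the bench is shifted by more than 3 cm (distance of any of caul, glue, spool1, spool2, camclamp, chisel, sander, tuners from where it was at the start of the episode above 0.03 m).
It also fails if it takes over 51 s, if anything falls off the work surface, if the arm or the gripper's body presses on something with over 40 N, if the wrist force passes 120 N, or if a joint passes its speed limit or range.

## Working session

There is one attempt and no reset: what is moved stays moved. The work goes in short steps, Python scripts to look and compute and a tool call to move; the robot and the scene stay as the last step left them, time stands still between calls to the robot, and variables do not carry over. Pictures are saved under pics/ and viewed, and the job is handed in when it is done.

Besides the shell and the picture viewer there is one more tool, called after "Request:" as name([rows], argument=value, ...), one row to a line, values as JSON. jog_arm: Moves the arm, as the interface text tells. Its arguments: {"type":"object","properties":{"increments":{"type":"array","items":{"type":"array","items":{"type":"array","items":{"type":"number"}}}},"squeeze":{"type":"number"}},"required":["increments"]}

```bash
mkdir -p pics; ls; python3 - <<'E'
from rig import *
import cv2
print(get_obs())
for n in ("scene","top","wrist"):
    i=camera_info(n); print(n,i['K'],i['R'],i['t'])
    cv2.imwrite(f"pics/{n}0.png",camera(n)[:,:,::-1])
E
```

```text
pics
{'time': 0.0, 'q': array([ 1.05650610e+00,  5.28509653e-01,  1.43392810e+00,  6.50220288e-06,
        1.18138725e+00, -1.78474234e-01]), 'joint_velocities': array([ 2.99773241e-04, -1.19106973e-03,  7.30618598e-05, -1.40738485e-03,
        9.67287249e-04,  4.67614319e-04]), 'joint_torque': array([-7.54637040e-04, -4.40027547e+01, -1.76600897e+01,  6.33445778e-02,
        5.80561347e-02, -1.22015258e-04]), 'position': array([0.205544  , 0.58944311, 0.22153672]), 'tool_rot': array([ 0.69790349, -0.11844252,  0.11790262, -0.69642018]), 'ft_force': array([-0.18044524, -0.84340157,  0.23292604]), 'moment': array([ 0.00625193,  0.04744125, -0.03130843]), 'grip_width': 0.08723320078213662}
scene [[520.88369228   0.         320.89718198]
 [  0.         520.88369228 243.92119228]
 [  0.           0.           1.        ]] [[ 0.40123071  0.91597469 -0.0020681 ]
 [ 0.5884939  -0.2595109  -0.76572124]
 [-0.70191797  0.30601382 -0.64316926]] [-0.22537816 -0.18655359  1.70109225]
top [[491.91330734   0.         320.67552326]
 [  0.         491.91330734 249.74333888]
 [  0.           0.           1.        ]] [[ 0.02730334 -0.99962269 -0.00300167]
 [-0.99219471 -0.02673472 -0.12179865]
 [ 0.12167245  0.00630375 -0.99255029]] [0.04370575 0.50773591 1.26543355]
wrist [[349.21621651   0.         321.66061067]
 [  0.         349.21621651 245.14197848]
 [  0.           0.           1.        ]] [[ 0.32875202  0.94441114 -0.003116  ]
 [ 0.91564796 -0.31792787  0.24598919]
 [ 0.23132427 -0.0837226  -0.96926756]] [-0.62326561 -0.0313195   0.38979792]
```

View pics/scene0.png

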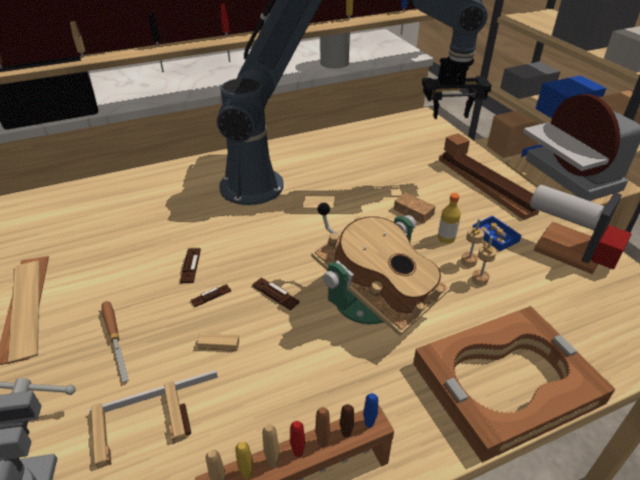

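View pics/top0.png

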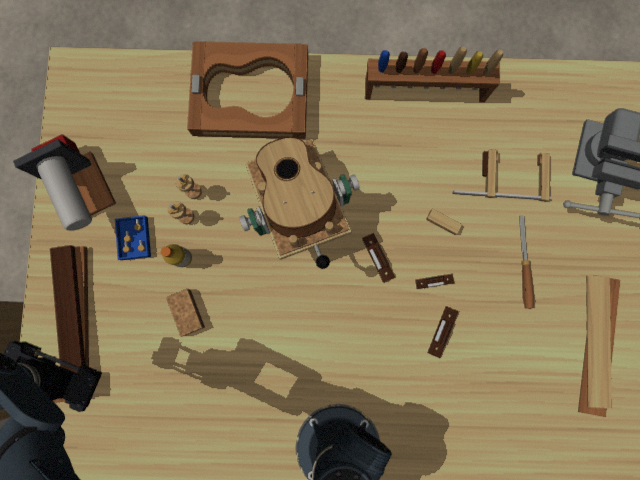

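View pics/wrist0.png

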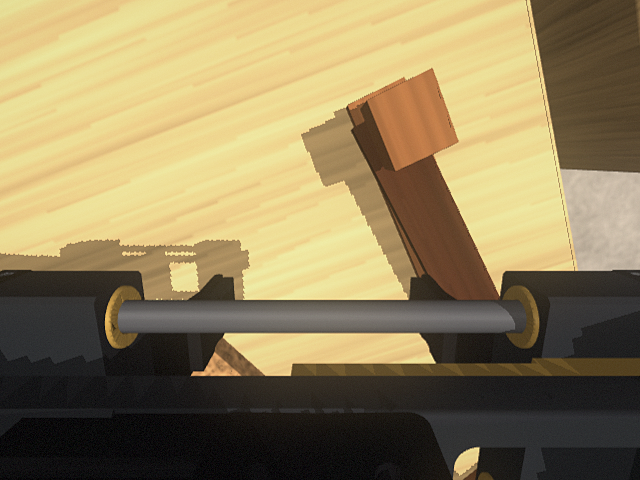

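The top view shows the knob at about (322,262) and three bridges at (379,257), (435,282) and (443,332). The middle one looks smallest. I'll enlarge.

```bash
python3 - <<'E'
import cv2
t=cv2.imread("pics/top0.png"); s=cv2.imread("pics/scene0.png")
cv2.imwrite("pics/c1.png",cv2.resize(t[225:365,350:480],None,fx=5,fy=4.2857,interpolation=cv2.INTER_CUBIC)[:600])
cv2.imwrite("pics/c2.png",cv2.resize(t[130:280,235:365],None,fx=4,fy=4,interpolation=cv2.INTER_CUBIC))
cv2.imwrite("pics/c3.png",cv2.resize(s[190:340,290:450],None,fx=4,fy=4,interpolation=cv2.INTER_CUBIC))
E
```

```text
(no output)
```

View pics/c1.png

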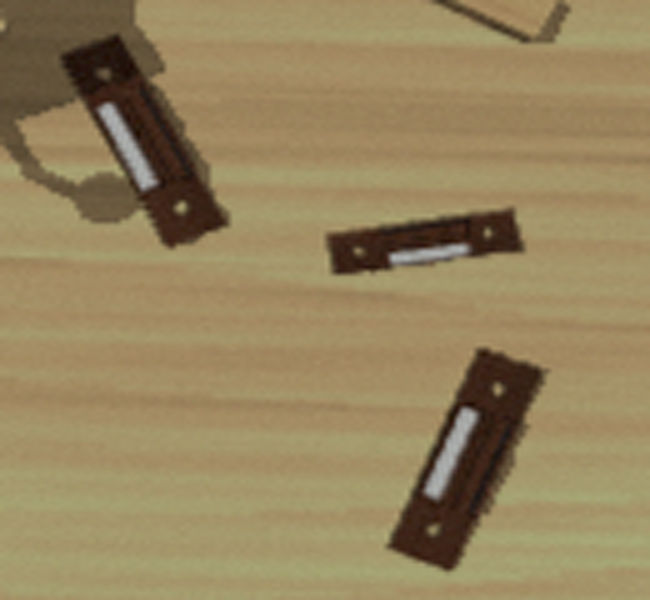

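View pics/c2.png

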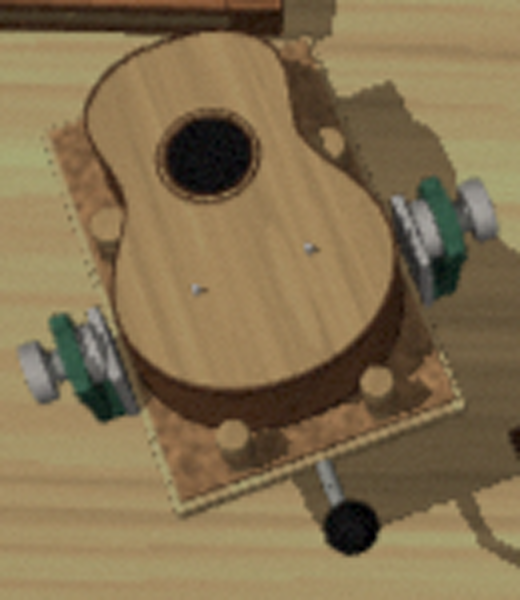

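View pics/c3.png

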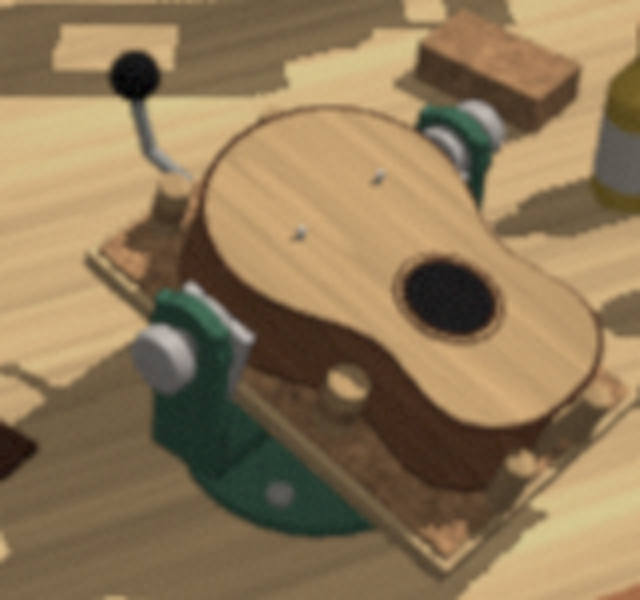

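```bash
cat > h.py <<'E'
from rig import *
import numpy as np, cv2
from scipy.optimize import least_squares
from scipy.spatial.transform import Rotation as Ro
def proj(X,i):
    c=i['R']@np.asarray(X)+i['t']; p=i['K']@c; return p[:2]/p[2]
def onplane(uv,z,i):
    d=i['R'].T@np.linalg.inv(i['K'])@np.array([uv[0],uv[1],1.]); o=-i['R'].T@i['t']
    return o+d*(z-o[2])/d[2]
def uk(p): # cx,cy,swivel,tilt
    R=Ro.from_euler('ZY',[p[2],p[3]]).as_matrix()
    c=np.array([p[0],p[1],.165]); return R,c
def pts(p):
    R,c=uk(p); return [c+R@np.array(v) for v in ([-.16,0,0],[0,.035,.027+.006],[0,-.035,.027+.006])]
def fit(obs,p0=(.55,.05,.3,.3)):
    f=lambda p:np.concatenate([(proj(pts(p)[k],i)-uv) for k,i,uv in obs])
    r=least_squares(f,p0); return r.x,r.fun
E
python3 - <<'E'
from h import *
T=camera_info("top");S=camera_info("scene")
o=[(0,T,(322.5,261.5)),(0,S,(323.5,208.5)),(1,T,(284.3,201.9)),(2,T,(312.2,191.7)),(1,S,(384.3,233.9)),(2,S,(364.7,247.9))]
p,r=fit(o);print(p,r.round(1));print(pts(p))
a=onplane((422,283.4),.006,T);b=onplane((447.5,279.2),.006,T);print(a,b,(a+b)/2,np.degrees(np.arctan2((a-b)[1],(a-b)[0]))-90,np.linalg.norm(a-b))
for g in [(379,257),(443,332),(445,221)]: print(onplane(g,.006,T))
print(onplane((171,249),.15,T), onplane((184,207),.14,T))
q=get_obs();print(Ro.from_quat(q['tool_rot']).as_matrix())
E
```

```text
[0.60230306 0.10929775 0.37989336 0.24273859] [-0.1  0.1 -0.4 -0.1 -0.3 -0.4  0.1 -0.4  0.1 -0.3 -0.3 -0.3]
[array([0.45806663, 0.05170572, 0.20345789]), array([0.59669074, 0.14474373, 0.19703255]), array([0.62264824, 0.07973444, 0.19703255])]
[ 0.42643966 -0.21458663  0.006     ] [ 0.43947172 -0.28246382  0.006     ] [ 0.43295569 -0.24852522  0.006     ] 10.868235165010958 0.06911691083933431
[ 0.49405742 -0.09924555  0.006     ]
[ 0.30013904 -0.2700726   0.006     ]
[ 0.5967859  -0.27635001  0.006     ]
[0.48392664 0.41507215 0.15      ] [0.58909786 0.39310733 0.14      ]
[[ 9.44149815e-01 -8.30345637e-04  3.29515459e-01]
 [-3.29516369e-01 -1.47192267e-03  9.44148715e-01]
 [-2.98948493e-04 -9.99998572e-01 -1.66332799e-03]]
```

Request:
jog_arm([
  [[0,0,8,0.02,-0.04,0.03,-1],[0,0,16,0.04,-0.085,0.05,-1],[0,0,24,0.06,-0.13,0.06,-1],[0,0,32,0.08,-0.175,0.07,-1],[0,0,41,0.1,-0.22,0.08,-1],[0,0,41,0.12,-0.265,0.08,-1],[0,0,41,0.14,-0.31,0.08,-1],[0,0,41,0.16,-0.35,0.08,-1]],
])

```text
time: 0.95
position: [0.3624, 0.2446, 0.302]
tool_rot: [0.695, 0.134, -0.134, -0.694]
ft_force: [0.5, 1.2, 0.6]
grip_width: 0.087
```

Request:
jog_arm([
  [[0,0,0,0.02,-0.04,0,-1],[0,0,0,0.04,-0.08,0,-1],[0,0,0,0.06,-0.12,0,-1],[0,0,0,0.08,-0.16,0,-1],[0,0,0,0.0957,-0.193,-0.02,-1],[0,0,0,0.0957,-0.193,-0.03,-1]],
])

```text
time: 1.55
position: [0.4601, 0.0478, 0.2711]
tool_rot: [0.696, 0.132, -0.131, -0.694]
ft_force: [-0.6, 0.4, -0.4]
grip_width: 0.087
```

```bash
python3 - <<'E'
from h import *
q=get_obs();print(q['position'],Ro.from_quat(q['tool_rot']).as_matrix().round(3))
cv2.imwrite("pics/w1.png",camera("wrist")[:,:,::-1])
i=camera_info("wrist"); print(proj((.458,.0517,.2035),i))
E
```

```text
[0.46014142 0.04781752 0.27106488] [[ 0.931  0.002 -0.366]
 [ 0.366 -0.003  0.93 ]
 [ 0.001 -1.    -0.003]]
[325.07396361 259.51582929]
```

View pics/w1.png

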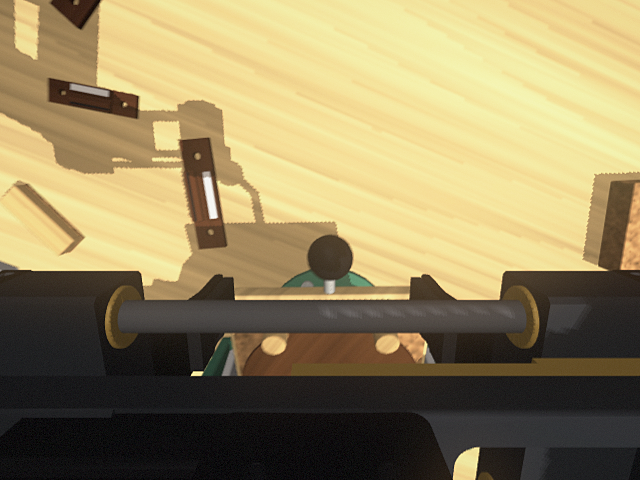

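The wrist view shows the ball at (330,257), within about 2 mm of the prediction, and the rod running towards the body. I'll descend and grip it.

Request:
jog_arm([
  [[0,0,0,-0.002,0.003,-0.03,-1],[0,0,0,-0.002,0.003,-0.06,-1],[0,0,0,-0.002,0.003,-0.084,-1],[0,0,0,-0.002,0.003,-0.084,0.2],[0,0,0,-0.002,0.003,-0.084,0.5],[0,0,0,-0.002,0.003,-0.084,0.7],[0,0,0,-0.002,0.003,-0.084,0.7],[0,0,0,-0.002,0.003,-0.084,0.7]],
], squeeze=30)

```text
time: 2.4
position: [0.456, 0.053, 0.1865]
tool_rot: [0.695, 0.132, -0.133, -0.694]
ft_force: [0.4, 1.0, 0.9]
grip_width: 0.0546
```

Request:
jog_arm([
  [[0,0,0,0,0,0,0.7],[0,0,0,0,0,0,0.7],[0,0,0,0,0,0,0.8],[0,0,0,0,0,0,0.8]],
])

```text
time: 2.8
position: [0.4565, 0.0522, 0.1868]
tool_rot: [0.695, 0.132, -0.133, -0.694]
ft_force: [0.0, -3.6, 3.0]
grip_width: 0.0304
```

Request:
jog_arm([
  [[0,0,-2.2,-0.003,0.0053,-0.0038,0.8],[0,0,-4.4,-0.0056,0.0106,-0.0077,0.8],[0,0,-8.7,-0.01,0.0218,-0.0152,0.8],[0,0,-13,-0.0132,0.0335,-0.023,0.8],[0,0,-17.4,-0.0151,0.0455,-0.0307,0.8],[0,0,-21.8,-0.0158,0.0576,-0.0385,0.8],[0,0,-21.8,-0.0158,0.0576,-0.0385,0.8],[0,0,-21.8,-0.0158,0.0576,-0.0385,0.8]],
])

```text
time: 3.6
position: [0.4409, 0.1108, 0.1482]
tool_rot: [0.707, -0.002, 0.001, -0.707]
ft_force: [0.7, 4.7, -1.4]
grip_width: 0.0307
```

```bash
python3 - <<'E'
from h import *
for n in ("top","scene"): 
    im=camera(n)[:,:,::-1]; cv2.imwrite(f"pics/{n}1.png",im)
    r=(slice(130,280),slice(235,365)) if n=="top" else (slice(190,340),slice(290,450))
    cv2.imwrite(f"pics/{n}1c.png",cv2.resize(im[r],None,fx=4,fy=4,interpolation=cv2.INTER_CUBIC))
E
```

```text
(no output)
```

View pics/top1c.png

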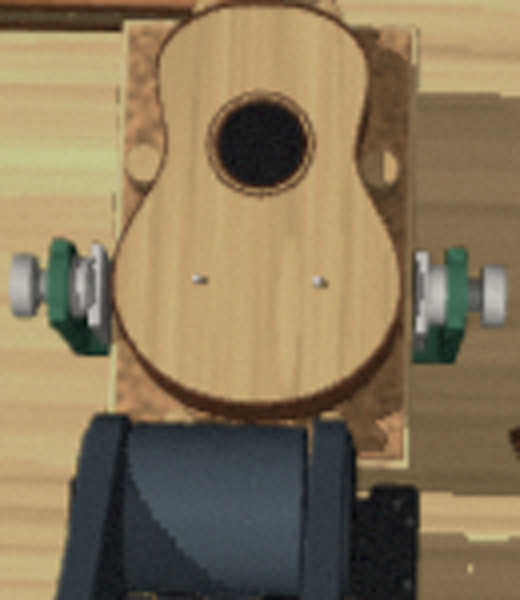

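View pics/scene1c.png

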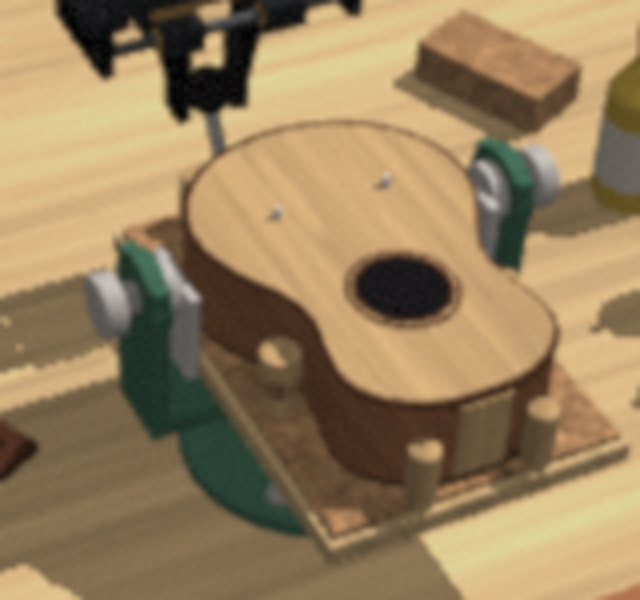

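Request:
jog_arm([
  [[0,0,0,0,0,0,-0.2],[0,0,0,0,0,0,-0.5],[0,0,0,0,0,0,-0.5],[0,0,0,0,0,0.03,-0.5],[0,0,0,0,0,0.07,-0.5],[0,0,0,0,-0.05,0.11,-0.5],[0,0,0,-0.01,-0.1,0.12,-0.5],[0,0,0,-0.01,-0.15,0.12,-0.5]],
])

```text
time: 4.5
position: [0.4315, -0.027, 0.2695]
tool_rot: [0.708, 0.0, 0.002, -0.706]
ft_force: [0.9, -0.6, -0.0]
grip_width: 0.0651
```

```bash
python3 - <<'E'
from h import *
print(get_obs()['position'])
for n in ("top","scene"): 
    im=camera(n)[:,:,::-1]; cv2.imwrite(f"pics/{n}2.png",im)
    r=(slice(130,280),slice(235,365)) if n=="top" else (slice(190,340),slice(290,450))
    cv2.imwrite(f"pics/{n}2c.png",cv2.resize(im[r],None,fx=4,fy=4,interpolation=cv2.INTER_CUBIC))
E
```

```text
[ 0.43153714 -0.02697226  0.26949405]
```

View pics/top2c.png

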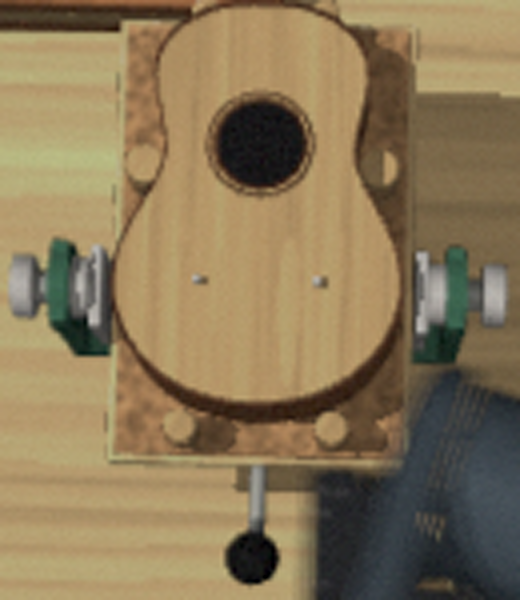

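View pics/scene2c.png

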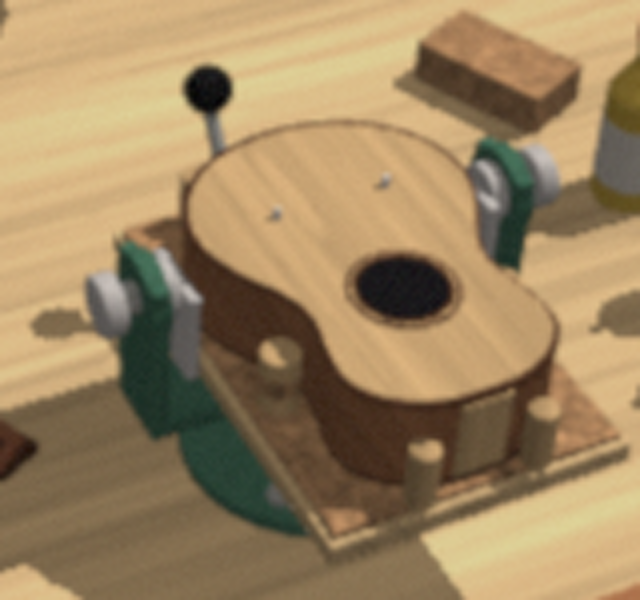

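```bash
python3 - <<'E'
from h import *
T=camera_info("top");S=camera_info("scene")
t=lambda u,v:((u+.5)/4-.5+235,(v+.5)/4-.5+130)
s=lambda u,v:((u+.5)/4-.5+290,(v+.5)/4-.5+190)
o=[(0,T,t(251.5,558)),(0,S,s(208,88)),(1,T,t(199,279)),(2,T,t(320,281)),(1,S,s(384,181)),(2,S,s(276,214))]
p,r=fit(o);print(p,r.round(1));print(pts(p))
E
```

```text
[ 0.6024396   0.10934428 -0.00153281  0.00572521] [ 0.1  0.  -0.1  0.  -0.2 -0.5 -0.3 -0.2 -0.1 -0.1 -0.4 -0.5]
[array([0.44244241, 0.10958953, 0.16591603]), array([0.60268218, 0.14434395, 0.19799946]), array([0.60257488, 0.07434403, 0.19799946])]
```

The fit puts the cradle at swivel -0.002 and tilt 0.006, so step 1 is met. Next is the small bridge at about (0.433, -0.2485), yaw 10.9°.

Request:
jog_arm([
  [[0,0,-8,0,-0.025,0,-0.1],[0,0,-16,0,-0.05,0,-0.1],[0,0,-24,0,-0.075,0,-0.1],[0,0,-32,0,-0.1,-0.02,-0.1],[0,0,-40,0,-0.13,-0.04,-0.1],[0,0,-48,0,-0.16,-0.07,-0.1],[0,0,-56,0,-0.19,-0.1,-0.1],[0,0,-64,0.001,-0.2215,-0.14,-0.1]],
])

```text
time: 5.4
position: [0.4338, -0.2535, 0.1288]
tool_rot: [0.598, -0.379, 0.38, -0.594]
ft_force: [0.8, -0.3, -0.5]
grip_width: 0.0479
```

Request:
jog_arm([
  [[0,0,-8,0,0,0,-0.1],[0,0,-15,0,0,0,-0.1],[0,0,-15,0,0,0,-0.1]],
])

```text
time: 5.7
position: [0.4333, -0.2528, 0.1277]
tool_rot: [0.544, -0.455, 0.454, -0.54]
ft_force: [-0.9, -0.8, -0.0]
grip_width: 0.0481
```

```bash
python3 - <<'E'
from h import *
q=get_obs();R=Ro.from_quat(q['tool_rot']).as_matrix();print(q['position'],np.degrees(np.arctan2(R[1,2],R[0,2])),q['q'],R[:,1])
i=camera_info("wrist")
cv2.imwrite("pics/w2.png",camera("wrist")[:,:,::-1])
c=np.array([.433,-.2485]);y=np.radians(10.9);ux=np.array([np.cos(y),np.sin(y)]);uy=np.array([-ux[1],ux[0]])
for a,b,z in ((0,0,.011),(0,.035,.006),(0,-.035,.006),(-.008,0,.011)): print(a,b,proj([*(c+a*ux+b*uy),z],i))
E
```

```text
[ 0.43333963 -0.2528442   0.12767184] 10.016186601538502 [-0.74774035  0.51084185  1.8270568  -0.00784426  0.80572928 -0.91712236] [-0.00532857 -0.00277533 -0.99998195]
0 0 [322.20283356 233.99853312]
0 0.035 [321.60669918 190.21785833]
0 -0.035 [322.81086635 272.68382859]
-0.008 0 [312.40860329 234.12719561]
```

View pics/w2.png

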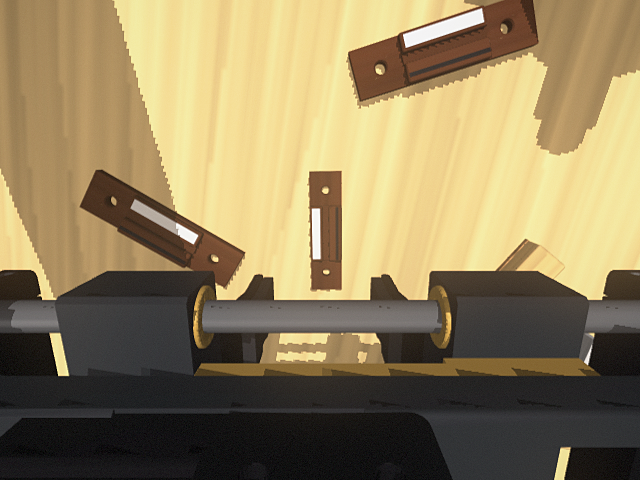

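The wrist view shows the small bridge upright at (325,230), with holes at (325,190) and (326,272), which agrees with the prediction. I'll descend and grip.

Request:
jog_arm([
  [[0,0,0.8,0.0015,0.004,-0.04,-0.1],[0,0,0.8,0.0015,0.004,-0.08,-0.1],[0,0,0.8,0.0015,0.004,-0.105,-0.1],[0,0,0.8,0.0015,0.004,-0.118,-0.1],[0,0,0.8,0.0015,0.004,-0.1235,-0.1],[0,0,0.8,0.0015,0.004,-0.1235,-0.1]],
])

```text
time: 6.35
position: [0.4353, -0.2488, 0.0049]
tool_rot: [0.548, -0.45, 0.449, -0.544]
ft_force: [-0.3, 0.8, -0.1]
grip_width: 0.048
```

Request:
jog_arm([
  [[0,0,0,0,0,0,0.2],[0,0,0,0,0,0,0.5],[0,0,0,0,0,0,0.7],[0,0,0,0,0,0,0.8],[0,0,0,0,0,0,0.8],[0,0,0,0,0,0,0.8]],
], squeeze=40)

```text
time: 6.95
position: [0.4358, -0.2492, 0.0056]
tool_rot: [0.548, -0.449, 0.45, -0.544]
ft_force: [-0.9, 0.2, 6.4]
grip_width: 0.0252
```

Request:
jog_arm([
  [[0,0,0,0,0,0.03,0.8],[0,0,0,0,0,0.075,0.8],[0,0,0,0,0,0.12,0.8],[0,0,-2,0.015,0.025,0.16,0.8],[0,0,-4,0.032,0.06,0.195,0.8],[0,0,-6,0.05,0.1,0.22,0.8],[0,0,-8,0.067,0.14,0.24,0.8],[0,0,-10,0.085,0.18,0.26,0.8]],
])

```text
time: 7.75
position: [0.5208, -0.0675, 0.2669]
tool_rot: [0.506, -0.496, 0.496, -0.502]
ft_force: [1.3, 0.3, -0.1]
grip_width: 0.0254
```

```bash
python3 - <<'E'
from h import *
q=get_obs();R=Ro.from_quat(q['tool_rot']).as_matrix();print(q['position'],np.degrees(np.arctan2(R[1,2],R[0,2])),R[:,1],q['grip_width'],q['ft_force'])
cv2.imwrite("pics/w3.png",camera("wrist")[:,:,::-1])
E
```

```text
[ 0.52075913 -0.06745674  0.26688621] 0.9289983172481466 [-0.00352069 -0.0043621  -0.99998429] 0.025400075719438968 [ 1.34928221  0.27308134 -0.10121287]
```

View pics/w3.png

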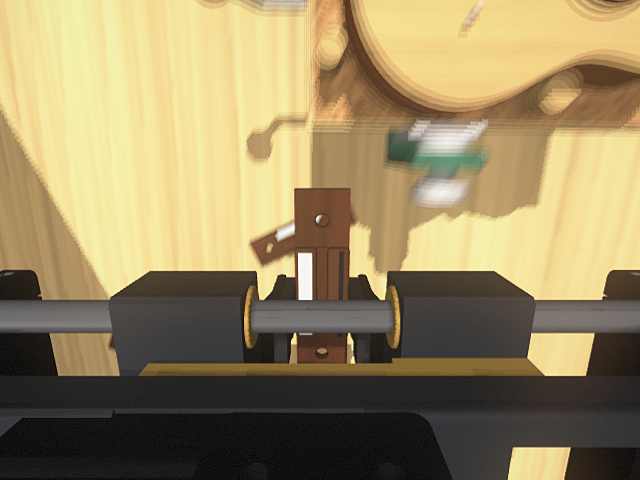

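Request:
jog_arm([
  [[0,0,-0.9,0.018,0.035,0,0.8],[0,0,-0.9,0.038,0.08,0,0.8],[0,0,-0.9,0.058,0.125,0,0.8],[0,0,-0.9,0.0817,0.1768,0,0.8],[0,0,-0.9,0.0817,0.1768,-0.02,0.8],[0,0,-0.9,0.0817,0.1768,-0.03,0.8],[0,0,-0.9,0.0817,0.1768,-0.03,0.8]],
])

```text
time: 8.5
position: [0.6045, 0.1145, 0.2377]
tool_rot: [0.501, -0.499, 0.499, -0.5]
ft_force: [0.0, -0.7, -0.5]
grip_width: 0.0249
```

```bash
cat > look.py <<'E'
import sys
from h import *
k=sys.argv[1]
q=get_obs();R=Ro.from_quat(q['tool_rot']).as_matrix();P=q['position'];print(P,np.degrees(np.arctan2(R[1,2],R[0,2])),R[:,1],q['ft_force'])
i=camera_info("wrist")
ims={n:camera(n)[:,:,::-1] for n in ("wrist","scene","top")}
cv2.imwrite(f"pics/w{k}.png",ims["wrist"])
cv2.imwrite(f"pics/w{k}c.png",cv2.resize(ims["wrist"][100:370,220:440],None,fx=2.2,fy=2.2,interpolation=cv2.INTER_CUBIC))
cv2.imwrite(f"pics/s{k}c.png",cv2.resize(ims["scene"][205:275,330:420],None,fx=8,fy=8,interpolation=cv2.INTER_CUBIC))
cv2.imwrite(f"pics/t{k}c.png",cv2.resize(ims["top"][160:260,250:350],None,fx=6,fy=6,interpolation=cv2.INTER_CUBIC))
for b in(.035,-.035): print("dowel tip",proj([.6025,.1093+b,.2],i),"hole top if tool-centred",proj(P+R@np.array([0,-.0005*1-.0,0])+np.array([0,b,0]),i))
E
python3 look.py 4
```

```text
[0.60448675 0.11447827 0.23766904] 0.22269836030563986 [-5.90864469e-04 -1.49445567e-03 -9.99998709e-01] [ 0.03327872 -0.6599907  -0.4777769 ]
dowel tip [317.18581132 220.93871499] hole top if tool-centred [320.41218684 224.80558942]
dowel tip [317.01717024 330.64191466] hole top if tool-centred [319.89894763 357.27161028]
```

View pics/w4.png

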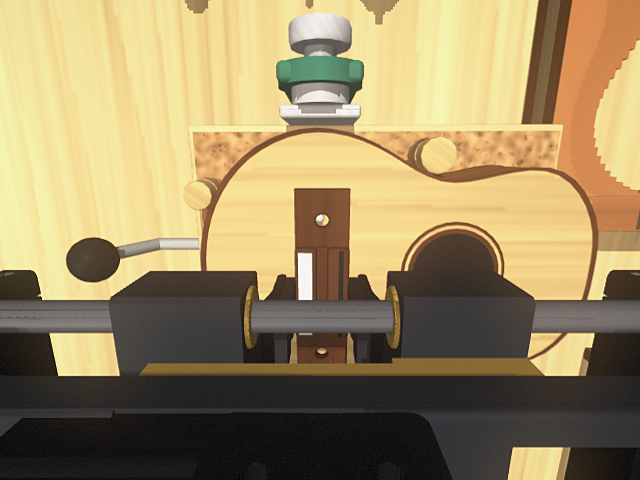

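View pics/s4c.png

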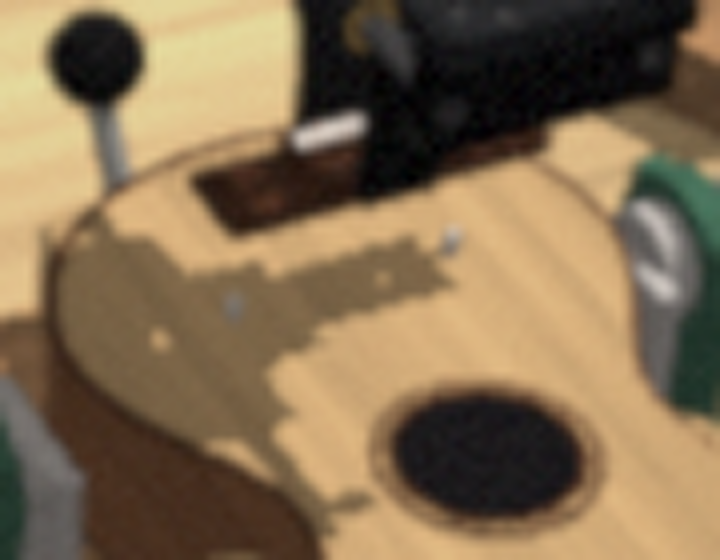

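Request:
jog_arm([
  [[0,0,-0.2,-0.002,-0.0052,0,0.8],[0,0,-0.2,-0.002,-0.0052,0,0.8],[0,0,-0.2,-0.002,-0.0052,0,0.8]],
])

```text
time: 8.95
position: [0.6048, 0.1076, 0.2413]
tool_rot: [0.498, -0.499, 0.503, -0.501]
ft_force: [0.5, 0.1, 0.2]
grip_width: 0.0251
```

```bash
python3 look.py 5;  python3 - <<'E'
from h import *
for k in range(4):
    q=get_obs();R=Ro.from_quat(q['tool_rot']).as_matrix();i=camera_info("wrist")
    C=-i['R'].T@i['t'];print(q['position'].round(4),C.round(4),(R.T@(C-q['position'])).round(4)); camera("top")
E
```

```text
[0.6047707  0.10760441 0.2412954 ] -0.17578201043337888 [ 0.00679899 -0.00105693 -0.99997633] [0.51923342 0.06270745 0.24044053]
dowel tip [315.78993221 208.24539666] hole top if tool-centred [319.84368552 224.75828195]
dowel tip [316.49772957 318.06151176] hole top if tool-centred [320.32011858 357.24042721]
[0.6047 0.1083 0.2409] [0.6045 0.1747 0.4027] [-0.0662 -0.1619  0.0006]
[0.6047 0.1084 0.2408] [0.6044 0.1748 0.4026] [-0.0662 -0.1619  0.0006]
[0.6047 0.1085 0.2407] [0.6044 0.1749 0.4025] [-0.0662 -0.1619  0.0006]
[0.6046 0.1086 0.2407] [0.6044 0.1749 0.4025] [-0.0662 -0.1619  0.0006]
```

View pics/w5c.png

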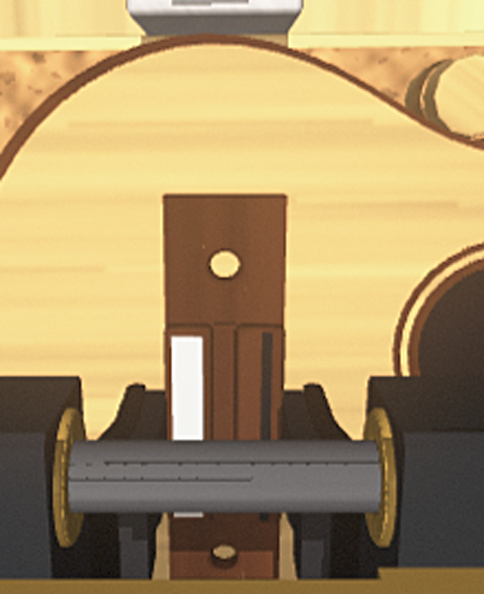

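View pics/s5c.png

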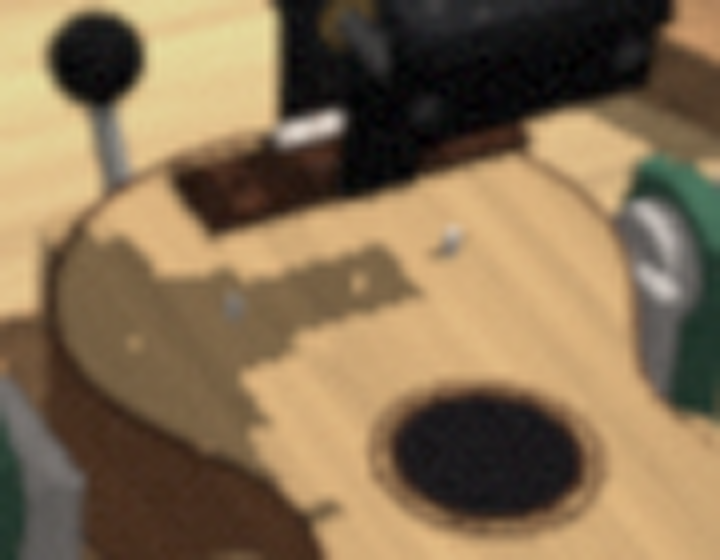

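View pics/t5c.png

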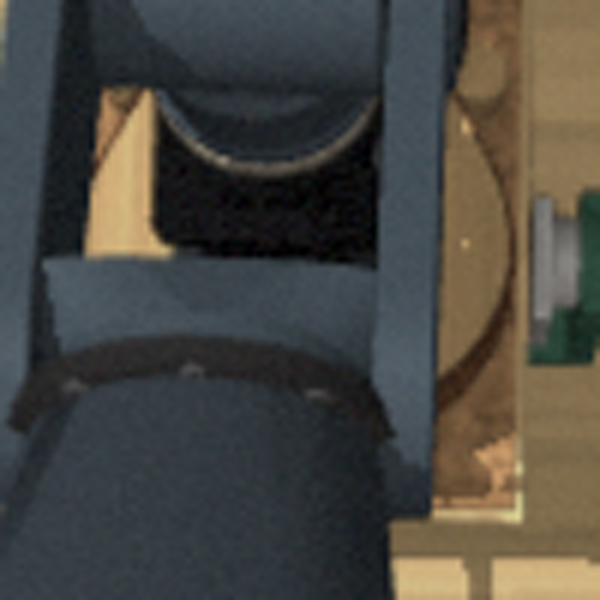

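```bash
python3 - <<'E'
from h import *
S=camera_info("scene"); W=camera_info("wrist")
q=get_obs();R=Ro.from_quat(q['tool_rot']).as_matrix();P=q['position'];print(P,np.degrees(np.arctan2(R[1,2],R[0,2])))
B=Ro.from_matrix(np.column_stack([R[:,2],R[:,0],-R[:,1]])); # jaw=x, up=-toolY
print(B.as_matrix().round(3))
def pt(p,l): # p: dx,dy,dz in B frame of underside centre rel TCP, yaw
    return P+B.as_matrix()@(np.array(p[:3])+Ro.from_euler('z',p[3]).as_matrix()@np.array(l))
s=lambda u,v:((u+.5)/8-.5+330,(v+.5)/8-.5+205)
w=lambda u,v:((u+.5)/2.2-.5+220,(v+.5)/2.2-.5+100)
ow=[((0,.035,.006),w(225,264)),((0,-.035,.006),w(224,551)),((-.013,.05,.006),w(163,195)),((.013,.05,.006),w(287,195))]
os=[((.013,-.05,0),s(213,236)),((.013,.05,0),s(525,148))]
z=(0,0,-.0056,0)
for l,uv in ow: print("w",l,np.array(uv).round(1),(proj(pt(z,l),W)-uv).round(1))
for l,uv in os: print("s",l,np.array(uv).round(1),(proj(pt(z,l),S)-uv).round(1))
for nm,o,i in(("w",ow,W),("s",os,S)):
    f=lambda p:np.concatenate([proj(pt((p[0],p[1],-.0056,p[2]),l),i)-uv for l,uv in o]); r=least_squares(f,[0,0,0]);print(nm,r.x,r.fun.round(1))
f=lambda p:np.concatenate([proj(pt(p,l),W)-uv for l,uv in ow]); r=least_squares(f,[0,0,0,0]);print("w full",r.x,r.fun.round(1))
f=lambda p:np.concatenate([proj(pt(p,l),i)-uv for o,i in((ow,W),(os,S)) for l,uv in o]); r=least_squares(f,[0,0,0,0]);print("both",r.x,r.fun.round(1))
E
```

```text
[0.60464304 0.10858015 0.24062786] -0.0833424671520372Traceback (most recent call last):
  File "<stdin>", line 4, in <module>
  File "scipy/spatial/transform/_rotation.pyx", line 1143, in scipy.spatial.transform._rotation.Rotation.from_matrix
ValueError: Non-positive determinant (left-handed or null coordinate frame) in rotation matrix 0: [[ 0.9999818  -0.00146095 -0.00585396]
 [-0.00145458 -0.99999834  0.00109359]
 [ 0.00585554  0.00108505  0.99998227]].
```

View pics/w4c.png

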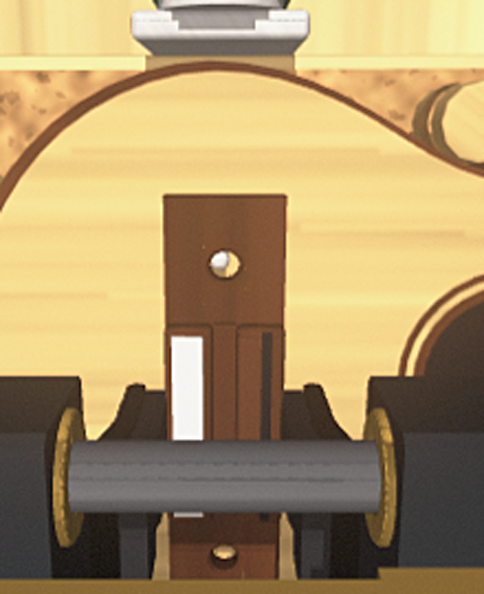

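```bash
cat > hold.py <<'E'
from h import *
S=camera_info("scene"); W=camera_info("wrist")
q=get_obs();R=Ro.from_quat(q['tool_rot']).as_matrix();P=q['position'];print(P,np.degrees(np.arctan2(R[1,2],R[0,2])))
B=np.column_stack([R[:,2],-R[:,0],-R[:,1]]);print(B.round(4))
def pt(p,l):
    return P+B@(np.array(p[:3])+Ro.from_euler('z',p[3]).as_matrix()@np.array(l))
s=lambda u,v:((u+.5)/8-.5+330,(v+.5)/8-.5+205)
w=lambda u,v:((u+.5)/2.2-.5+220,(v+.5)/2.2-.5+100)
E
python3 - <<'E'
from hold import *
ow=[((0,.035,.006),w(225,264)),((0,-.035,.006),w(224,551)),((-.013,.05,.006),w(163,195)),((.013,.05,.006),w(287,195))]
os=[((.013,-.05,0),s(213,236)),((.013,.05,0),s(525,148))]
z=(0,0,-.0056,0)
for l,uv in ow: print("w",l,np.array(uv).round(1),(proj(pt(z,l),W)-uv).round(1))
for l,uv in os: print("s",l,np.array(uv).round(1),(proj(pt(z,l),S)-uv).round(1))
for nm,o,i in(("w",ow,W),("s",os,S)):
    f=lambda p:np.concatenate([proj(pt((p[0],p[1],-.0056,p[2]),l),i)-uv for l,uv in o]); r=least_squares(f,[0,0,0]);print(nm,r.x,r.fun.round(1))
f=lambda p:np.concatenate([proj(pt(p,l),W)-uv for l,uv in ow]); r=least_squares(f,[0,0,0,0]);print("w full",r.x,r.fun.round(1))
f=lambda p:np.concatenate([proj(pt(p,l),i)-uv for o,i in((ow,W),(os,S)) for l,uv in o]); r=least_squares(f,[0,0,0,0]);print("both",r.x,r.fun.round(1))
E
```

```text
[0.60464304 0.10858015 0.24062786] -0.0833424671520372
[[ 1.      0.0015 -0.0059]
 [-0.0015  1.      0.0011]
 [ 0.0059 -0.0011  1.    ]]
w (0, 0.035, 0.006) [322.  219.7] [-1.9  5. ]
w (0, -0.035, 0.006) [321.5 350.2] [-1.4  7. ]
w (-0.013, 0.05, 0.006) [293.8 188.4] [-2.   4.2]
w (0.013, 0.05, 0.006) [350.2 188.4] [-1.8  4.3]
s (0.013, -0.05, 0) [356.2 234.1] [-0.6  1.4]
s (0.013, 0.05, 0) [395.2 223.1] [0.5 1.1]
w [ 0.00077881  0.00242857 -0.00164688] [-0.1 -0.1  0.   2.9 -0.2 -1.1  0.2 -1. ]
s [-0.00406827  0.00215265  0.01327519] [-0.3  0.3  0.3 -0.3]
w full [ 0.00078333  0.00164982 -0.00949408 -0.00165902] [-0.1  0.1  0.   0.2  0.5 -0.2 -0.5 -0. ]
both [ 0.0006578   0.00202052 -0.00757907 -0.00326555] [-0.2  0.  -0.3  1.5  0.1 -0.7 -0.2 -0.4  0.3  2.   1.4  1.8]
```

Request:
jog_arm([
  [[0,0.3,0,-0.0021,-0.0008,-0.012,0.8],[0,0.3,0,-0.0021,-0.0008,-0.0266,0.8],[0,0.3,0,-0.0021,-0.0008,-0.0266,0.8],[0,0.3,0,-0.0021,-0.0008,-0.0266,0.8],[0,0.3,0,-0.0021,-0.0008,-0.0266,0.8]],
])

```text
time: 9.8
position: [0.6029, 0.1078, 0.2143]
tool_rot: [0.5, -0.5, 0.501, -0.5]
ft_force: [0.4, -0.4, 0.6]
grip_width: 0.025
```

```bash
python3 look.py 6; python3 - <<'E'
from hold import *
im=cv2.imread("pics/w6.png")
a=cv2.resize(im[195:245,290:355],None,fx=10,fy=10,interpolation=cv2.INTER_CUBIC);cv2.imwrite("pics/w6a.png",a)
b=cv2.resize(im[335:365,290:355],None,fx=10,fy=10,interpolation=cv2.INTER_CUBIC);cv2.imwrite("pics/w6b.png",np.vstack([a[:290],b]))
E
```

```text
[0.60290541 0.10780206 0.21429931] -0.08154978037259228 [ 0.00127916 -0.00108221 -0.9999986 ] [ 0.35884315 -0.40279099  0.6446023 ]
dowel tip [319.31620435 216.35556135] hole top if tool-centred [320.03466818 224.79960519]
dowel tip [319.5980158  340.11885831] hole top if tool-centred [320.26946229 357.28255858]
[0.60293331 0.10781041 0.21460979] -0.08165812658820952
[[ 1.      0.0014 -0.0018]
 [-0.0014  1.      0.0011]
 [ 0.0018 -0.0011  1.    ]]
```

View pics/w6a.png

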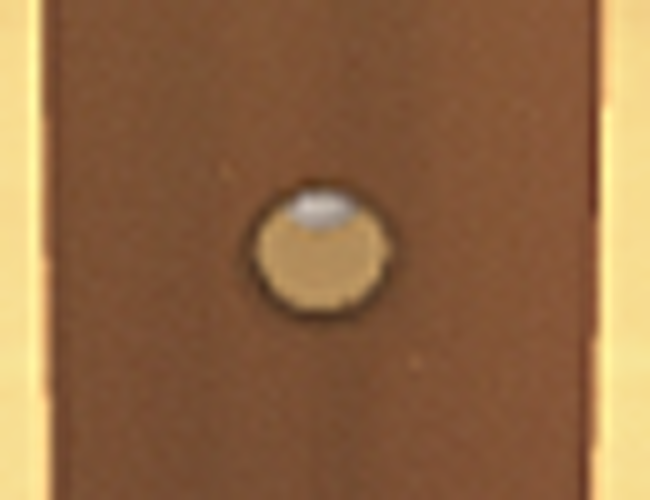

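View pics/w6b.png

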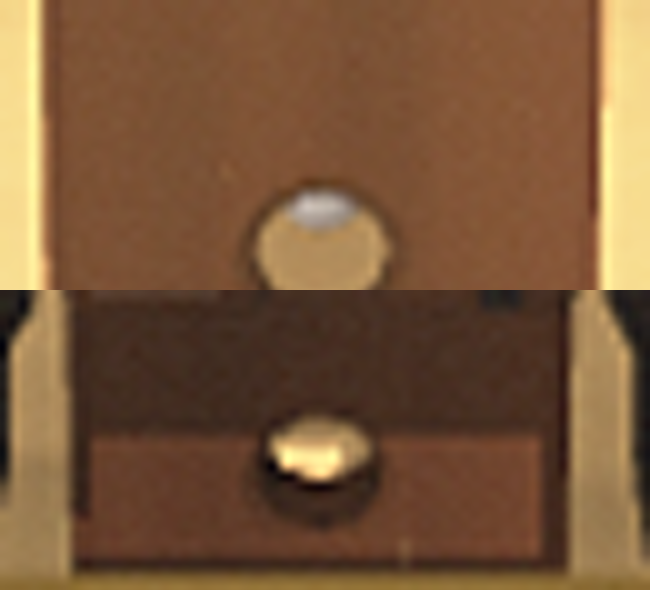

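View pics/s6c.png

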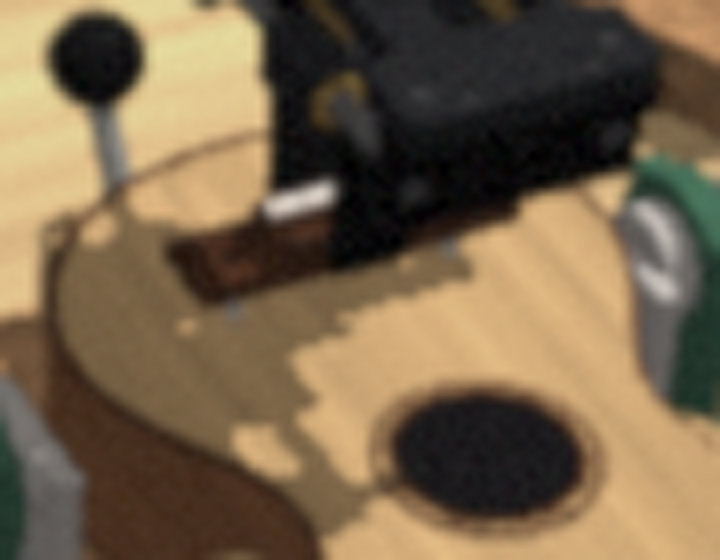

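```bash
python3 - <<'E'
from hold import *
for zh in (.2147,.2125,.2105):
  h=onplane((321.6,219.5),zh,W); d=onplane((321.5,217.3),.198,W)
  print(zh,h, d, "dowel centre y", d[1]+.0025,"dy needed",d[1]+.0025-h[1],"dx",d[0]-h[0])
# widths of wing at hole -> depth
for z in (.2147,.2125,.2105):
  a=onplane((290+4.9-.05,219.5),z,W);b=onplane((290+59-.05,219.5),z,W);print(z,np.linalg.norm(a-b)*1e3, np.linalg.norm(onplane((322,219.5),z,W)-onplane((322,349.3),z,W))*1e3)
E
```

```text
[0.60293331 0.10781041 0.21460979] -0.08165812658820952
[[ 1.      0.0014 -0.0018]
 [-0.0014  1.      0.0011]
 [ 0.0018 -0.0011  1.    ]]
0.2147 [0.60369287 0.14523718 0.2147    ] [0.60367526 0.14339899 0.198     ] dowel centre y 0.14589898985691888 dy needed 0.0006618114337211822 dx -1.7609727579803724e-05
0.2125 [0.60369726 0.14484324 0.2125    ] [0.60367526 0.14339899 0.198     ] dowel centre y 0.14589898985691888 dy needed 0.0010557506957663554 dx -2.199990736895252e-05
0.2105 [0.60370126 0.14448511 0.2105    ] [0.60367526 0.14339899 0.198     ] dowel centre y 0.14589898985691888 dy needed 0.0014138772976255987 dx -2.599097990463317e-05
0.2147 25.386287009301835 68.06412185005723
0.2125 25.731601442824548 68.9899572694419
0.2105 26.045523655117993 69.83162583251895
```

Request:
jog_arm([
  [[0,0,0.1,0,0.0008,-0.004,0.8],[0,0,0.1,0,0.0008,-0.008,0.8],[0,0,0.1,0,0.0008,-0.01,0.8],[0,0,0.1,0,0.0008,-0.01,0.8]],
], squeeze=30)

```text
time: 10.35
position: [0.6026, 0.1086, 0.204]
tool_rot: [0.5, -0.499, 0.5, -0.5]
ft_force: [0.7, 0.8, 0.9]
grip_width: 0.025
```

```bash
python3 look.py 7; python3 - <<'E'
from hold import *
im=cv2.imread("pics/w7.png")
a=cv2.resize(im[195:245,290:355],None,fx=10,fy=10,interpolation=cv2.INTER_CUBIC)
b=cv2.resize(im[335:365,290:355],None,fx=10,fy=10,interpolation=cv2.INTER_CUBIC);cv2.imwrite("pics/w7b.png",np.vstack([a[100:390],b]))
E
```

```text
[0.60259548 0.10863714 0.20402878] 0.01922949000614788 [ 7.46972550e-04 -1.05194968e-03 -9.99999168e-01] [0.68782953 0.81706913 0.8525051 ]
dowel tip [319.89325917 221.58129456] hole top if tool-centred [320.06091325 224.72978168]
dowel tip [319.90779303 351.35640188] hole top if tool-centred [320.05975303 357.22486343]
[0.60297861 0.10857957 0.20458346] 0.014836845579650287
[[ 1.0e+00 -3.0e-04 -1.8e-03]
 [ 3.0e-04  1.0e+00  1.1e-03]
 [ 1.8e-03 -1.1e-03  1.0e+00]]
```

View pics/w7b.png

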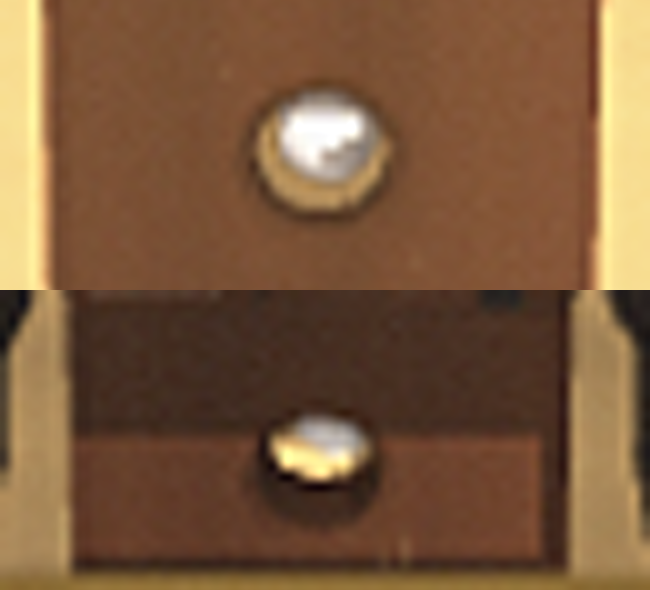

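View pics/s7c.png

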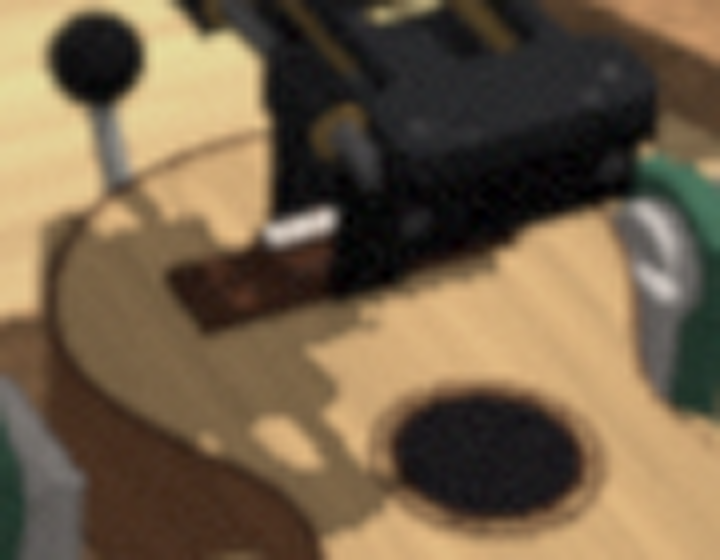

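Request:
jog_arm([
  [[0,0,0,0,0,-0.002,0.8],[0,0,0,0,0,-0.004,0.8],[0,0,0,0,0,-0.005,0.8],[0,0,0,0,0,-0.005,0.8]],
])

```text
time: 10.9
position: [0.6029, 0.1086, 0.1994]
tool_rot: [0.5, -0.499, 0.501, -0.5]
ft_force: [-0.1, 0.2, -0.7]
grip_width: 0.0254
```

Request:
jog_arm([
  [[0,0,0,0,0,-0.001,0.8],[0,0,0,0,0,-0.002,0.8],[0,0,0,0,0,-0.0025,0.8],[0,0,0,0,0,-0.0025,0.8]],
])

```text
time: 11.3
position: [0.6029, 0.1086, 0.1976]
tool_rot: [0.5, -0.499, 0.501, -0.5]
ft_force: [-2.6, 0.6, 4.9]
grip_width: 0.0256
```

Request:
jog_arm([
  [[0,0,0,0,0,-0.0012,0.8],[0,0,0,0,0,-0.0012,0.8],[0,0,0,0,0,-0.0012,0.8],[0,0,0,0,0,-0.0012,0.8]],
], squeeze=50)

```text
time: 11.7
position: [0.6029, 0.1086, 0.1976]
tool_rot: [0.5, -0.499, 0.501, -0.5]
ft_force: [-1.9, 0.0, 7.7]
grip_width: 0.0248
```

```bash
python3 look.py 8
```

```text
[0.60293799 0.10859983 0.19763125] 0.027668885849676535 [ 0.00264061 -0.0012659  -0.99999571] [-1.92748613  0.02510568  7.73081918]
dowel tip [319.16660782 224.08756241] hole top if tool-centred [320.11186089 224.79861614]
dowel tip [319.22699436 358.10404368] hole top if tool-centred [320.08111402 357.28043074]
```

View pics/w8c.png

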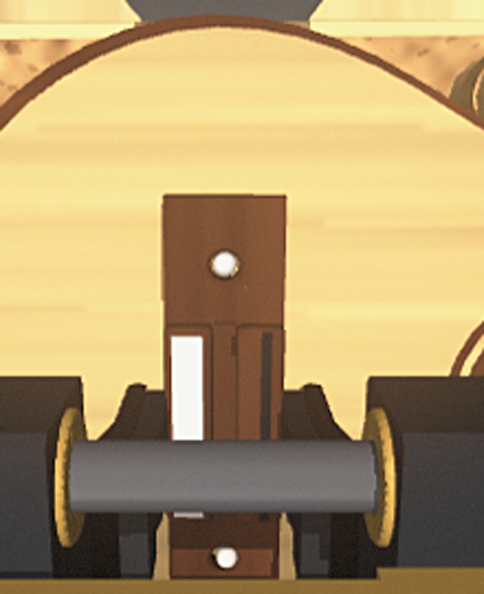

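View pics/s8c.png

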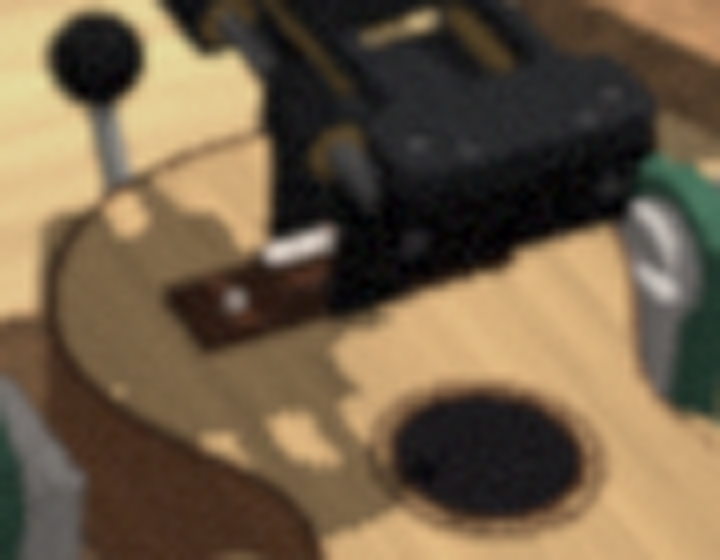

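```bash
python3 - <<'E'
from hold import *
c=lambda X:((proj(X,S)-[330,205]+.5)*8).round(0)
for dx in(.013,.02,.028):
  for z in (.1976,.192):
    print(dx,z,[c((P[0]+dx,P[1]+b,z)) for b in(-.0095,.0095)])
print("bridge bottom corners",c((.6158,.0597,.192)),c((.6158,.1597,.192)))
im=cv2.imread("pics/w8.png")
import numpy as np
sc=camera("scene")[:,:,::-1]
cr=cv2.resize(sc[230:255,360:400],None,fx=18,fy=18,interpolation=cv2.INTER_CUBIC)
cr=np.clip(cr.astype(float)*2.2,0,255).astype(np.uint8);cv2.imwrite("pics/s9.png",cr)
E
```

```text
[0.60296714 0.10859608 0.19763448] 0.027971083240139565
[[ 1.0e+00 -5.0e-04 -2.7e-03]
 [ 5.0e-04  1.0e+00  1.3e-03]
 [ 2.7e-03 -1.3e-03  1.0e+00]]
0.013 0.1976 [array([330., 312.]), array([389., 294.])]
0.013 0.192 [array([329., 327.]), array([388., 309.])]
0.02 0.1976 [array([342., 326.]), array([401., 309.])]
0.02 0.192 [array([340., 341.]), array([400., 324.])]
0.028 0.1976 [array([355., 343.]), array([415., 325.])]
0.028 0.192 [array([354., 358.]), array([414., 341.])]
bridge bottom corners [203. 363.] [516. 271.]
```

View pics/s9.png

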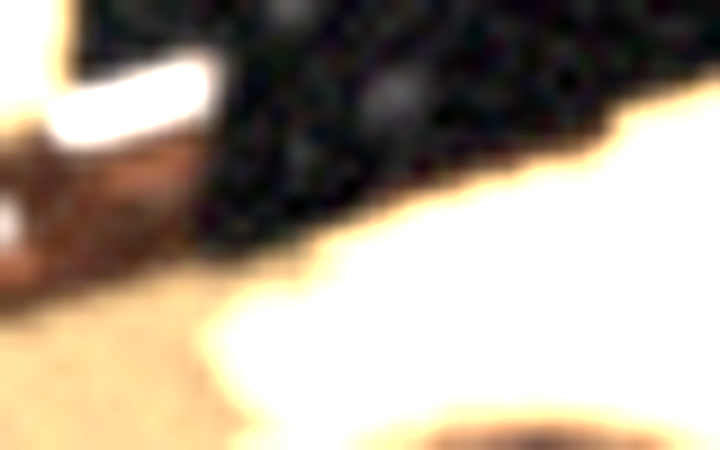

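Both dowels protrude through the holes and the fingertips are clear of the soundboard. I'll press more firmly.

Request:
jog_arm([
  [[0,0,0,0,0,-0.0015,0.8],[0,0,0,0,0,-0.0024,0.8],[0,0,0,0,0,-0.0024,0.8],[0,0,0,0,0,-0.0024,0.8],[0,0,0,0,0,-0.0024,0.8],[0,0,0,0,0,-0.0024,0.8]],
])

```text
time: 12.5
position: [0.603, 0.1086, 0.1976]
tool_rot: [0.5, -0.498, 0.501, -0.501]
ft_force: [-4.3, -1.0, 12.4]
grip_width: 0.0248
```

```bash
python3 look.py 10; python3 -c "
from h import *
for k in range(4): q=get_obs();print(q['time'],q['ft_force'],q['position'],q['grip_width']);camera('top')"
```

```text
[0.60295282 0.10859461 0.19757054] 0.03846118538124895 [ 0.00385642 -0.00150384 -0.99999143] [-4.26058324 -0.99817414 12.41330997]
dowel tip [319.15830753 224.11453792] hole top if tool-centred [320.12914641 224.81036447]
dowel tip [319.1921177  358.15018793] hole top if tool-centred [320.06958055 357.26787919]
12.65 [-3.52327085 -0.75488165 11.98100773] [0.60297113 0.10858078 0.19759687] 0.025157671678804363
12.7 [-3.97843365  0.23997759 12.12990912] [0.60298372 0.10862307 0.19758202] 0.025236755589788582
12.75 [-4.5698747   0.99241819 12.90715166] [0.60298592 0.10860479 0.19759658] 0.025102142687266914
12.8 [-3.22624573  0.47525169 12.30021045] [0.60294531 0.10860819 0.19755127] 0.025061445320309166
```

View pics/w10c.png

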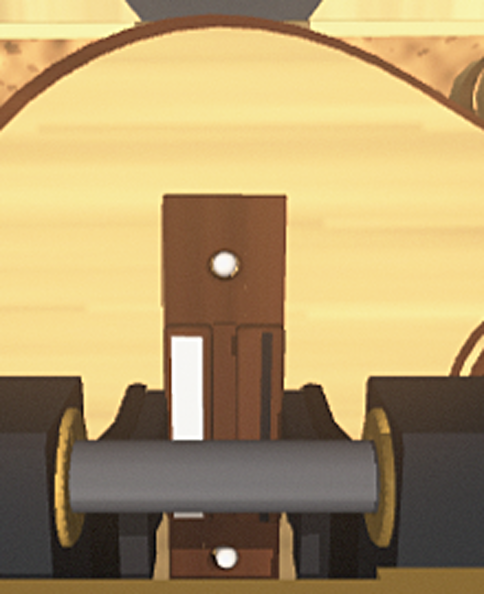

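View pics/s10c.png

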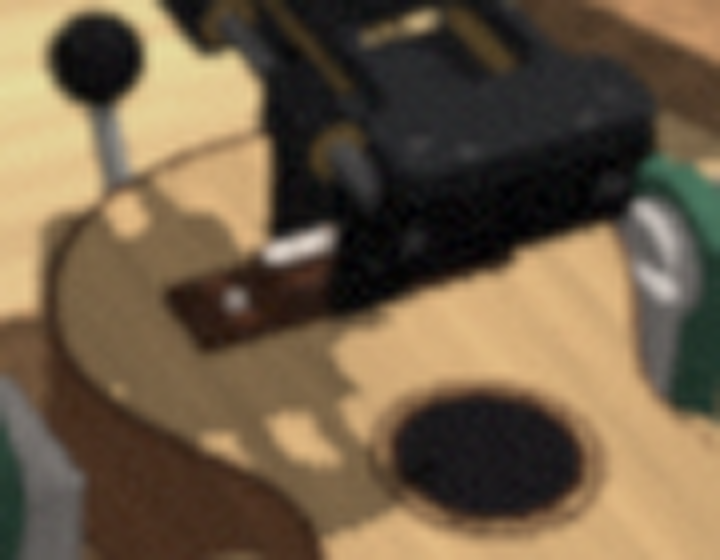

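```bash
python3 -c "
from rig import *
hand_in(); q=get_obs(); print(q['time'],q['ft_force'],q['position'])"
```

```text
the job is handed in; nothing more can be done
the job is handed in; nothing more can be done
```

The cradle is level and square, the smallest bridge is seated over both dowels, and the arm was pressing it down when I handed in at about 12.8 s. `hand_in()` reports no verdict.

- **Cradle:** I gripped the knob and swung it along its sphere from about 0.38 rad swivel and 0.24 rad tilt. Afterwards the camera fit gave swivel -0.002 and tilt 0.006. In the last scene picture the knob stood at the same pixels as before I pressed.
- **Bridge:** In the last wrist picture both dowels show through the holes and the pale strip is on the tail side. The tool stopped 5.6 mm above the soundboard, the same height at which it had gripped the bridge on the bench, so the bridge is fully down.
- **Press:** The wrist force was steady at about 12 N downwards, with about 4 N sideways along x. The fingertips looked clear of the soundboard.
- **Disagreements:**
  - The wrist camera read 1–2 mm off the other two cameras, so I aligned by sighting the dowels through the holes instead.
  - It also put the bridge's underside about 4 mm lower in the grip than the contact height did; the contact height agreed with the fit.
- **Not checked:** I did not measure the other things on the bench again at the end. The bridge-to-soundboard force is inferred from the wrist reading.

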